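# Put the tins and the nested mixing cups away in the bench lane

### The arm

A 7-joint arm with a two-finger parallel gripper is mounted at the origin on a cart in front of the work surface, level with it; the furniture and walls round the work are solid. World frame = base frame: x ahead of the robot, y to its left, z up, the work surface at z = 0. Lengths are in m, angles in rad, forces in N, time in s.
With the tool pointing down it reaches from about 0.35 to 0.9 m from the base axis. Payload 8.1 kg.
Tool frame: the origin (TCP) lies on the centre line of the jaws, within the pads' length; the fingertips stand 17 mm ahead of it and the grasp point (between the pads) lies 2 mm behind it; z points along the fingers, y is the direction in which the jaws open and shut (so a half turn about z gives the same grasp; the last joint's range is limited). The gripper opens to 92 mm and grips with 3 to 60 N. Pads are 19 mm wide; open, the fingers measure 130 mm over their backs; the gripper's body (75 mm by 190 mm) begins 47 mm behind the grasp point.
Start: joints at [-1.227, 0.434, 0.025, 1.573, -0.012, 1.134, -0.075], TCP at [0.27, 0.564, 0.244] pointing down, gripper open.
Joint ranges: [-2.62, 2.62], [-0.44, 2.09], [-1.27, 1.32], [0.08, 2.57], [-1.32, 4.46], [0.12, 2], [-2.74, 2.74]. Speed limits (rad/s): [2.22, 2.22, 3.01, 3.01, 3.14, 3.14, 3.14].

### API

Orientations are given as a rotation vector (axis times angle).
In Python, from cell import arm, imaging, job gives the robot as it stands.
- The arm moves only by the tool jog_arm, never from a script. Its argument "moves" is a list of rows, each an object with "fingers": the closure, from -1 (fully open) to 1 (shut); "xyz": the shift along the tool's x, y, z in cm, a list of three; "angular": the turn, a rotation vector about the tool's x, y, z in rad, a list of three. In form: [{"fingers": fingers, "xyz": [dx, dy, dz], "angular": [ax, ay, az]}, ...]. A call has 1 to 12 rows; each row is the pose to reach, as a shift and turn from the pose commanded when the call began, along the tool's axes at that moment; what a row does not reach only later rows make up. A row lasts 1/8 s, in which the tool goes at most 62.5 mm and 10.7 degrees, less where a joint would pass 70% of its speed; a pose out of reach is approached as far as the arm can. A call with a gripper value outside its range is refused whole. The fingers move at their own pace and stop on an object; "grip_force" is the grip in N (left out, the last holds). Time passes only in rows, so rows that repeat a pose let the fingers close. It gives the time, the measured TCP pose, the force and the opening at its end, in the units of the state.
- arm.observe(): the state, without advancing time (a new reading comes with each control period).
- imaging.get_image(name): name is "scene" or "top"; returns the picture (480x640x3 uint8, red, green, blue); there is no depth.
- imaging.camera_params(name): a dict with "fx", "fy", "cx", "cy" (pixels), "dist" ([k1, k2, p1, p2, k3] as OpenCV has them; the pictures are not rectified), "rvec" (rotation vector, rad) and "tvec" (3), from world to camera coordinates, as OpenCV has them. Camera axes: x right, y down, z forward; pixel columns grow to the right and rows downward; lengths in m; the calibration is good to about 2 mm. A picture is of the moment at which its call begins. camera_params takes no time and is no camera call.
- job.sign_off(): hands the job in, once; it reports no verdict.
The state is a dict: "clock": time; "joints": joint angles; "dq": joint speeds; "joint_efforts": joint torques, N m; "position": TCP position; "ee_rot": TCP orientation; "force": force on the tool from outside, world axes, zero at the start; "ft_torque": the same for the moment, N m; "width": opening from 0.0 (shut) to 1.0 (fully open).
Only numpy, scipy, OpenCV 4.12 (cv2) and the standard library are available. Lean on these libraries where they do the work, as an engineer would, in place of code of your own. Each camera call takes 0.05 s, during which the arm holds its last target. There are 200 camera calls.

### The job

Put the finishing kit away: slide the tins over the bench, one behind another, into the lane between the two wooden rails, and only when all the tins are in, push the wide empty pot in behind them, so that everything stands upright and wholly between the rails. Nest the graded cups that are there in the pot in order of size, each standing on the floor of the next larger one. Keep the tins and the pot on the bench, do not lift them, and leave the pencil and the cork block where they are.

Things in the scene. Friction and masses are not known exactly. Their poses are not given: they have to be found in the camera images.
- lane_mouth (a point): mouth of the lane: on the bench, mid-way between the near ends of the two straight, parallel wooden rails fixed to the bench (22 mm high, 14 mm thick, 90 mm clear between them). Axes turn with the lane: +y points out of the mouth, so the lane runs to -y; x goes across it. Two flared lead-ins, as high as the rails, reach 55 mm out of the mouth, to +y, opening to about 140 mm.
- lane_stop (a point): foot of the wooden stop block (30 mm high) that closes the far end of the lane: on the bench, mid-way between the rails, on the stop's inner face, 320 mm from the mouth. The lane has no floor of its own: things slide on the bench top (z = 0).
- tin_a_mid (a point): round closed tall tin, diameter 68 mm, 120 mm high, 0.3 kg; pushed high up it tips over, pushed low down it slides. Point: centre, half-way up (60 mm above the bench); z up its axis. May be absent.
- tin_b_mid (a point): a second tall tin just like tin_a: diameter 68 mm, 120 mm high. Point: centre, half-way up (60 mm). May be absent.
- tin_low_mid (a point): low round open tin with nails fixed in it (not the one that stands by the mug at the far right corner of the bench, which stays there), diameter 66 mm, wall 54 mm high (nails in the middle stick up to 69 mm), 0.3 kg. Point: on its axis, 27 mm above its underside; z up. May be absent.
- pot_mid (a point): the outermost and widest of the graded vessels, the pot: low open straight-sided metal cup, outside diameter 84 mm, 44 mm high, wall and floor 3 mm thick. Point: centre, half-way up (22 mm above its underside); z along its axis, up from floor to mouth. Too wide for the gripper: push it along the bench. Empty inside, 78 mm inner diameter. 0.25 kg. Always there.
- cup_large_mid (a point): large open straight-sided metal cup, outside diameter 62 mm, 67 mm high, wall and floor 3 mm thick. Point: centre, half-way up (33.5 mm above its underside); z along its axis, up from floor to mouth. Inner diameter 56 mm; fits into the pot and then stands 26 mm out of it. May be absent.
- cup_medium_mid (a point): medium open straight-sided metal cup, outside diameter 46 mm, 90 mm high, wall and floor 3 mm thick. Point: centre, half-way up (45 mm above its underside); z along its axis, up from floor to mouth. Inner diameter 40 mm; fits into the large cup (standing 26 mm out of it) or the pot. May be absent.
- cup_small_mid (a point): small, slender open straight-sided metal cup, outside diameter 32 mm, 113 mm high, wall and floor 3 mm thick. Point: centre, half-way up (56.5 mm above its underside); z along its axis, up from floor to mouth. Fits into the medium cup (standing 26 mm out of it) or any wider one. May be absent.
- pencil: carpenter's pencil 8 x 162 x 8 mm lying on the bench, a bystander. Origin: centre of its underside.
- sanding_cork: cork block 62 x 106 x 34 mm, a bystander. Origin: centre of its underside.
There are look-alikes about, which are no part of the job. Leave any blue or pink look-alike of the part that bears cup_large_mid alone.

How it is judged:
On the way, in this order (a step that is already met when the one before it is completed fails the run):
1. every tin stands upright on the bench between the rails while the pot is still outside the mouth (y of tin_a_mid in the frame of lane_mouth between -0.32 and -0.028 m and x of tin_a_mid in the frame of lane_mouth between -0.03 and 0.03 m and angle between each of tin_a_mid, tin_b_mid, tin_low_mid's own z axis and vertical below 0.15 rad and y of tin_b_mid in the frame of lane_mouth between -0.32 and -0.028 m and x of tin_b_mid in the frame of lane_mouth between -0.03 and 0.03 m and y of tin_low_mid in the frame of lane_mouth between -0.32 and -0.026 m and x of tin_low_mid in the frame of lane_mouth between -0.03 and 0.03 m and height (world z) of each of tin_a_mid, tin_b_mid below 0.068 m and height (world z) of tin_low_mid below 0.035 m and y of pot_mid in the frame of lane_mouth above 0 m), for 0.2 s.
2. the pot stands between the rails behind the tins (y of tin_a_mid in the frame of lane_mouth between -0.32 and -0.028 m and x of tin_a_mid in the frame of lane_mouth between -0.03 and 0.03 m and angle between each of tin_a_mid, tin_b_mid, tin_low_mid, pot_mid's own z axis and vertical below 0.15 rad and y of tin_b_mid in the frame of lane_mouth between -0.32 and -0.028 m and x of tin_b_mid in the frame of lane_mouth between -0.03 and 0.03 m and y of tin_low_mid in the frame of lane_mouth between -0.32 and -0.026 m and x of tin_low_mid in the frame of lane_mouth between -0.03 and 0.03 m and height (world z) of each of tin_a_mid, tin_b_mid below 0.068 m and height (world z) of tin_low_mid below 0.035 m and y of pot_mid in the frame of lane_mouth between -0.32 and -0.036 m and x of pot_mid in the frame of lane_mouth between -0.03 and 0.03 m and height (world z) of pot_mid below 0.03 m), for 0.2 s.
At the end, for the whole second after the job is handed in: All tins present and the pot stand upright on the bench between the rails, none reaching out of the mouth by more than 6 mm; each cup present stands upright in the pot, on the floor of the next larger vessel present (within 4 mm of seated), and everything is at rest (all of step 2 and horizontal distance between cup_large_mid and pot_mid below 0.011 m and z of cup_large_mid in the frame of pot_mid between 0.0125 and 0.0185 m and horizontal distance between cup_medium_mid and cup_large_mid below 0.008 m and z of cup_medium_mid in the frame of cup_large_mid between 0.0125 and 0.0185 m and horizontal distance between cup_small_mid and cup_medium_mid below 0.007 m and z of cup_small_mid in the frame of cup_medium_mid between 0.0125 and 0.0185 m and horizontal distance between cup_medium_mid and pot_mid below 0.019 m and z of cup_medium_mid in the frame of pot_mid between 0.024 and 0.033 m and horizontal distance between cup_small_mid and cup_large_mid below 0.015 m and z of cup_small_mid in the frame of cup_large_mid between 0.024 and 0.033 m and horizontal distance between cup_small_mid and pot_mid below 0.026 m and z of cup_small_mid in the frame of pot_mid between 0.0355 and 0.0475 m and angle between each of cup_large_mid, cup_medium_mid, cup_small_mid's own z axis and vertical below 0.15 rad and linear speed of each of tin_a, tin_b, tin_low, pot, cup_large, cup_medium, cup_small below 0.02 m/s); the robot touches nothing.
It fails at once if a tin or the pot is lifted more than 30 mm off the bench (height (world z) of any of tin_a_mid, tin_b_mid above 0.09 m or height (world z) of tin_low_mid above 0.057 m or height (world z) of pot_mid above 0.052 m).
It fails at once if the pencil or the cork block is moved more than 30 mm (distance of any of pencil, sanding_cork from where it was at the start of the episode above 0.03 m).
Of tin_a, tin_b, tin_low only 2 to 3 are there at a start; the rules pass over those that are not, and their reading is None.
Of cup_large, cup_medium, cup_small only 2 to 3 are there at a start; the rules pass over those that are not, and their reading is None.
At some moment in a run one of tin_low, pot may be knocked a few centimetres aside while the robot is not near it.
It also fails if it takes over 210 s, if anything falls off the work surface, if the arm or the gripper's body presses on something with over 40 N, if the wrist force passes 120 N, or if a joint passes its speed limit or range.

## Working session

There is one attempt and no reset: what is moved stays moved. The work goes in short steps, Python scripts to look and compute and a tool call to move; the robot and the scene stay as the last step left them, time stands still between calls to the robot, and variables do not carry over. Pictures are saved under pics/ and viewed, about 12 in all and at most 16, crops included, and the job is handed in when it is done.

Besides the shell and the picture viewer there is one more tool, called after "Request:" as a command line: name --argument value ..., lists and objects as JSON in quotes. jog_arm: Moves the arm, as the interface text tells. Its arguments: {"type":"object","properties":{"moves":{"type":"array"},"grip_force":{"type":"number"}},"required":["moves"]}

```bash
mkdir -p pics; ls; cat > h.py <<'E'
import numpy as np, cv2
from cell import arm, imaging, job
def snap(n,f):
    im=imaging.get_image(n); cv2.imwrite(f'pics/{f}.png',im[:,:,::-1]); return im
def cam(n):
    p=imaging.camera_params(n)
    K=np.array([[p['fx'],0,p['cx']],[0,p['fy'],p['cy']],[0,0,1.]])
    return K,np.array(p['dist'],float),np.array(p['rvec'],float),np.array(p['tvec'],float)
def ray(n,uv):
    K,d,r,t=cam(n); R=cv2.Rodrigues(r)[0]
    q=cv2.undistortPoints(np.array(uv,float).reshape(-1,1,2),K,d).reshape(-1,2)
    D=np.c_[q,np.ones(len(q))]@R
    return -R.T@t,D
def onz(n,uv,z):
    c,D=ray(n,uv); return (c+D*((z-c[2])/D[:,2])[:,None]).round(4)
def proj(n,X):
    K,d,r,t=cam(n); return cv2.projectPoints(np.array(X,float).reshape(-1,1,3),r,t,K,d)[0].reshape(-1,2).round(1)
E
python3 - <<'E'
from h import *
for n in('scene','top'):
    snap(n,n+'0'); c,_=ray(n,[[320,240]]); print(n,c,onz(n,[[320,240],[0,0],[639,0],[639,479],[0,479]],0).tolist())
print(arm.observe())
E
```

```text
pics
scene [ 0.05488248 -0.72532381  1.06128436] [[0.5932, 0.0057, 0.0], [0.2067, 1.9386, 0.0], [2.6766, 0.3946, 0.0], [0.766, -0.8503, -0.0], [-0.2652, -0.1532, 0.0]]
top [0.33471557 0.00642944 1.08483116] [[0.5891, 0.0155, 0.0], [1.3851, 1.0297, 0.0], [1.3608, -1.0013, 0.0], [-0.0098, -0.7474, 0.0], [0.004, 0.7943, 0.0]]
{'clock': 0.1, 'joints': array([-1.22658852,  0.43512038,  0.02498543,  1.57397098, -0.01158326,
        1.13402591, -0.07510819]), 'dq': array([ 7.24742258e-04, -9.58362454e-04,  3.18600210e-04, -3.29852213e-03,
        3.43786333e-05,  3.31921071e-04,  2.11522736e-04]), 'joint_efforts': array([ 3.66232503e-03, -6.69122458e+01,  9.88323838e-01, -3.15146184e+01,
       -6.04909728e-02,  3.73635977e-02,  7.59763793e-05]), 'position': array([0.26992799, 0.56323432, 0.24305763]), 'ee_rot': array([-6.96108250e-01, -3.06333358e+00,  2.15246941e-03]), 'force': array([1.64778891, 0.29216418, 0.16565268]), 'ft_torque': array([-0.00024624, -0.01198134, -0.00750027]), 'width': 1.0025638360821947}
```

View pics/scene0.png

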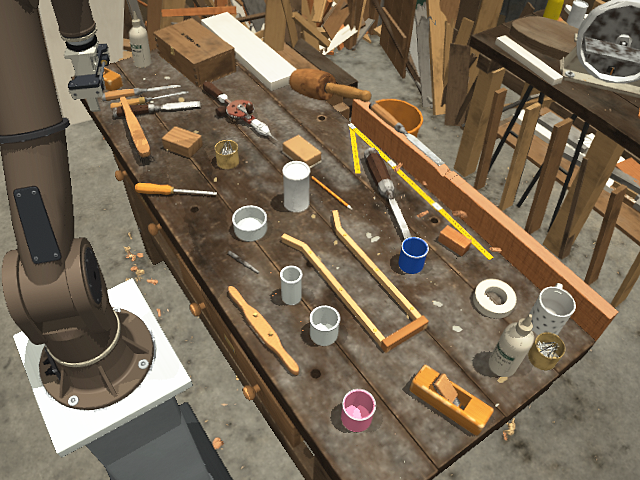

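View pics/top0.png

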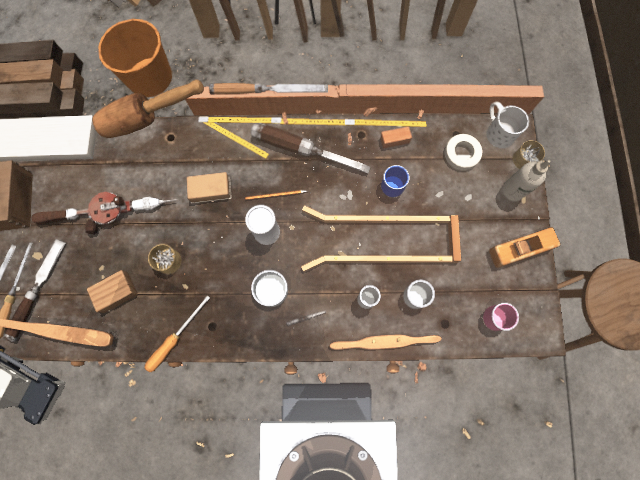

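Candidates in the top view: the tall white tin at (262,222), the low nail tin at (163,258) (the one at (530,153), by the mug, stays put), the pot at (269,290), and the cups at (369,296) and (419,294). The blue (396,181) and pink (502,319) cups are decoys. Next I'll measure and confirm these in a crop.

```bash
cat > m.py <<'E'
from h import *
im=cv2.imread('pics/top0.png'); sc=cv2.imread('pics/scene0.png')
a=cv2.resize(im[195:325,135:465],None,fx=2.4,fy=2.4,interpolation=cv2.INTER_CUBIC)
b=cv2.resize(sc[130:350,200:440],None,fx=1.3,fy=1.3,interpolation=cv2.INTER_CUBIC)
b=cv2.copyMakeBorder(b,0,0,0,a.shape[1]-b.shape[1],cv2.BORDER_CONSTANT)
cv2.imwrite('pics/crop0.png',np.vstack([a,b]))
hsv=cv2.cvtColor(im,cv2.COLOR_BGR2HSV)
grey=((hsv[...,1]<45)&(hsv[...,2]>95)).astype(np.uint8)
grey=cv2.morphologyEx(grey,cv2.MORPH_OPEN,np.ones((3,3)))
for c in cv2.findContours(grey,cv2.RETR_EXTERNAL,cv2.CHAIN_APPROX_NONE)[0]:
    x,y,w,h=cv2.boundingRect(c)
    if 200<x<460 and 180<y<330 and w*h>250: print('grey',x,y,w,h,cv2.fitEllipse(c) if len(c)>5 else '')
wood=cv2.inRange(hsv,(12,80,120),(28,255,255))
for (x0,y0,x1,y1) in[(335,205,445,230),(335,250,445,268),(300,200,325,225),(300,255,325,275)]:
    s=wood[y0:y1,x0:x1]; ys,xs=np.nonzero(s); p=np.c_[xs+x0,ys+y0]
    l=cv2.fitLine(p.astype(np.float32),cv2.DIST_HUBER,0,.01,.01).ravel()
    e=[l[2:]+l[:2]*k*(1 if l[0]>0 else -1) for k in(-40,40)]
    print('rail',p.min(0),p.max(0),onz('top',e,.022).tolist())
E
python3 m.py
```

```text
grey 358 284 23 25 ((368.7204284667969, 296.2259521484375), (20.91512680053711, 24.73305892944336), 33.279335021972656)
grey 403 279 32 30 ((418.9158020019531, 293.9916076660156), (28.033519744873047, 31.995370864868164), 62.45560073852539)
grey 251 269 37 38 ((269.22576904296875, 287.744873046875), (36.483680725097656, 37.043025970458984), 154.10011291503906)
grey 245 204 35 41 ((262.4576721191406, 223.73422241210938), (30.25745964050293, 42.80485916137695), 153.0440673828125)
rail [335 205] [443 229] [[0.6379, -0.0404, 0.022], [0.6359, -0.243, 0.022]]
rail [335 252] [444 266] [[0.5336, -0.0691, 0.022], [0.5326, -0.2678, 0.022]]
rail [302 205] [324 220] [[0.7053, 0.121, 0.022], [0.601, -0.0556, 0.022]]
rail [301 255] [324 270] [[0.4843, 0.1225, 0.022], [0.5749, -0.0531, 0.022]]
```

View pics/crop0.png

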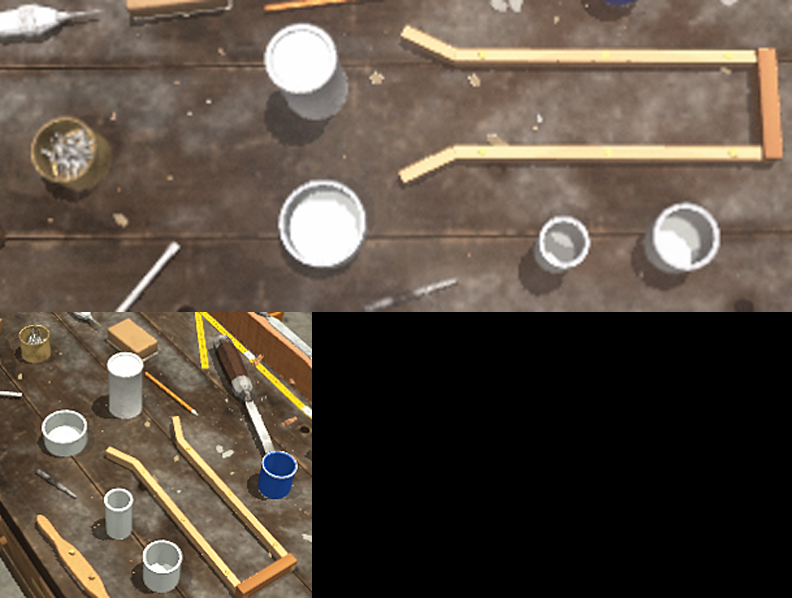

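```bash
python3 - <<'E'
from h import *
C=lambda x,y:(135+x/2.4,195+y/2.4)
for n,a,z,r in[('tall',(301,60),.12,36),('low',(65,150),.054,33),('pot',(322,224),.044,43),('med',(563,242),.09,25),('large',(686,236),.067,33)]:
    print(n,onz('top',[C(*a)],z)[0],'diam',np.linalg.norm(onz('top',[C(a[0]-r,a[1])],z)-onz('top',[C(a[0]+r,a[1])],z)).round(4))
print('bends',onz('top',[C(455,55),C(455,153),C(758,57),C(758,153),C(404,33),C(402,176)],.022).tolist())
print('cork',onz('top',[C(145-10,0),(230,176),(187,202)],.034).tolist(),'pencil',onz('top',[(246,197),(306,192)],.008).tolist())
R=cv2.Rodrigues(np.array(arm.observe()['ee_rot']))[0];print(R.round(3))
E
```

```text
tall [0.6094 0.1506 0.12  ] diam 0.0689
low [0.5369 0.3978 0.054 ] diam 0.068
pot [0.4616 0.1373 0.044 ] diam 0.0857
med [ 0.4366 -0.0968  0.09  ] diam 0.0474
large [ 0.4432 -0.2192  0.067 ] diam 0.0646
bends [[0.641, 0.0033, 0.022], [0.5363, 0.0043, 0.022], [0.6359, -0.3171, 0.022], [0.5328, -0.3092, 0.022], [0.6658, 0.0569, 0.022], [0.5129, 0.0588, 0.022]]
cork [[0.7021, 0.342, 0.034], [0.7521, 0.2447, 0.034], [0.6836, 0.3518, 0.034]] pencil [[0.7037, 0.2064, 0.008], [0.7155, 0.0507, 0.008]]
[[-0.902  0.432 -0.   ]
 [ 0.432  0.902 -0.001]
 [-0.    -0.001 -1.   ]]
```

Request:
jog_arm --moves '[{"fingers": -1,"xyz": [-10,-4.5,0],"angular": [0,0,0.18]},{"fingers": -1,"xyz": [-16,-7.5,0],"angular": [0,0,0.36]},{"fingers": -1,"xyz": [-22,-10,0],"angular": [0,0,0.54]},{"fingers": -1,"xyz": [-28,-13,0],"angular": [0,0,0.72]},{"fingers": -1,"xyz": [-33,-15.5,0],"angular": [0,0,0.9]},{"fingers": -1,"xyz": [-38,-18,0],"angular": [0,0,1.08]},{"fingers": -1,"xyz": [-43,-20.5,0],"angular": [0,0,1.124]},{"fingers": -1,"xyz": [-48.4,-22.5,0],"angular": [0,0,1.124]},{"fingers": -1,"xyz": [-48.4,-22.5,0],"angular": [0,0,1.124]},{"fingers": -1,"xyz": [-48.4,-22.5,0],"angular": [0,0,1.124]},{"fingers": -1,"xyz": [-48.4,-22.5,0],"angular": [0,0,1.124]}]' --grip_force 12

```text
clock: 1.48
position: [0.6086, 0.1524, 0.2433]
ee_rot: [-2.22, -2.221, 0.001]
force: [0.1, 0.2, 0.3]
width: 1.0
```

Request:
jog_arm --moves '[{"fingers": -1,"xyz": [-0.2,0.1,5],"angular": [0,0,0]},{"fingers": -1,"xyz": [-0.2,0.1,10],"angular": [0,0,0]},{"fingers": -1,"xyz": [-0.2,0.1,14],"angular": [0,0,0]},{"fingers": -1,"xyz": [-0.2,0.1,16.3],"angular": [0,0,0]},{"fingers": -1,"xyz": [-0.2,0.1,16.3],"angular": [0,0,0]},{"fingers": 1,"xyz": [-0.2,0.1,16.3],"angular": [0,0,0]},{"fingers": 1,"xyz": [-0.2,0.1,16.3],"angular": [0,0,0]},{"fingers": 1,"xyz": [-0.2,0.1,16.3],"angular": [0,0,0]},{"fingers": 1,"xyz": [-0.2,0.1,16.3],"angular": [0,0,0]},{"fingers": 1,"xyz": [-0.2,0.1,16.3],"angular": [0,0,0]},{"fingers": 1,"xyz": [-0.2,0.1,16.3],"angular": [0,0,0]}]'

```text
clock: 2.85
position: [0.6113, 0.1497, 0.0815]
ee_rot: [2.221, 2.221, 0.003]
force: [1.4, 1.3, 6.4]
width: 0.71
```

Request:
jog_arm --moves '[{"fingers": 1,"xyz": [-1,-0.6,0],"angular": [0,0,0]},{"fingers": 1,"xyz": [-3,-1.4,0],"angular": [0,0,0]},{"fingers": 1,"xyz": [-6,-2.1,0],"angular": [0,0,0]},{"fingers": 1,"xyz": [-9,-2.2,0],"angular": [0,0,0]},{"fingers": 1,"xyz": [-12,-2.2,0],"angular": [0,0,0]},{"fingers": 1,"xyz": [-15,-2.2,0],"angular": [0,0,0]},{"fingers": 1,"xyz": [-18,-2.2,0],"angular": [0,0,0]},{"fingers": 1,"xyz": [-21,-2.2,0],"angular": [0,0,0]},{"fingers": 1,"xyz": [-23,-2.3,0],"angular": [0,0,0]},{"fingers": 1,"xyz": [-23,-2.3,0],"angular": [0,0,0]}]'

```text
clock: 4.1
position: [0.5866, -0.0823, 0.0807]
ee_rot: [-2.225, -2.218, 0.002]
force: [-2.2, -1.3, 4.9]
width: 0.711
```

```bash
python3 - <<'E'
from h import *
a=snap('scene','s1')[:,:,::-1]; b=snap('top','t1')[:,:,::-1]
cv2.imwrite('pics/c1.png',np.hstack([cv2.resize(a[130:370,190:450],None,fx=1.5,fy=1.5),cv2.resize(b[190:320,135:465],None,fx=1.2,fy=1.2,)[:156] if 0 else cv2.copyMakeBorder(cv2.resize(b[190:320,135:465],None,fx=1.2,fy=1.2),0,204,0,0,cv2.BORDER_CONSTANT)]))
o=arm.observe();print(o['position'],o['force'],o['width'])
E
```

```text
[ 0.58717224 -0.08004717  0.08092288] [-2.65844592 -1.19096796  6.41294192] 0.7110350488581374
```

View pics/c1.png

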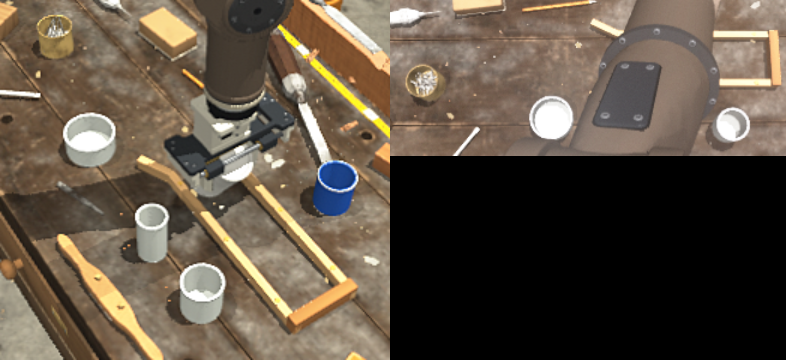

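The tin is upright in the gripper between the rails, with nothing else disturbed. I'll take it deeper into the lane.

Request:
jog_arm --moves '[{"fingers": 1,"xyz": [-2,0,0],"angular": [0,0,0]},{"fingers": 1,"xyz": [-5,0,0],"angular": [0,0,0]},{"fingers": 1,"xyz": [-8,0,0],"angular": [0,0,0]},{"fingers": 1,"xyz": [-11,-0.1,0],"angular": [0,0,0]},{"fingers": 1,"xyz": [-14,-0.1,0],"angular": [0,0,0]},{"fingers": 1,"xyz": [-17,-0.1,0],"angular": [0,0,0]},{"fingers": 1,"xyz": [-18.6,-0.1,0],"angular": [0,0,0]},{"fingers": 1,"xyz": [-18.6,-0.1,0],"angular": [0,0,0]},{"fingers": -1,"xyz": [-18.6,-0.1,0],"angular": [0,0,0]},{"fingers": -1,"xyz": [-18.6,-0.1,0],"angular": [0,0,0]},{"fingers": -1,"xyz": [-18.6,-0.1,0],"angular": [0,0,0]},{"fingers": -1,"xyz": [-18.6,-0.1,0],"angular": [0,0,0]}]'

```text
clock: 5.7
position: [0.5864, -0.2659, 0.0807]
ee_rot: [-2.221, -2.222, -0.0]
force: [-0.6, 0.0, 0.4]
width: 0.995
```

Request:
jog_arm --moves '[{"fingers": -1,"xyz": [0,0,-3],"angular": [0,0,0]},{"fingers": -1,"xyz": [0,0,-8],"angular": [0,0,0]},{"fingers": -1,"xyz": [0,0,-13],"angular": [0,0,0]},{"fingers": -1,"xyz": [6,-0.5,-13],"angular": [0,0,0]},{"fingers": -1,"xyz": [12,-1,-13],"angular": [0,0,0]},{"fingers": -1,"xyz": [18,-1.5,-13],"angular": [0,0,0]},{"fingers": -1,"xyz": [24,-2,-13],"angular": [0,0,0]},{"fingers": -1,"xyz": [30,-2.5,-13],"angular": [0,0,0]},{"fingers": -1,"xyz": [36,-3,-13],"angular": [0,0,0]},{"fingers": -1,"xyz": [42,-3.5,-13],"angular": [0,0,0]},{"fingers": -1,"xyz": [48,-4,-13],"angular": [0,0,0]},{"fingers": -1,"xyz": [53,-4.5,-13],"angular": [0,0,0]}]'

```text
clock: 7.2
position: [0.5406, 0.2664, 0.2109]
ee_rot: [-2.22, -2.223, -0.001]
force: [0.7, -0.0, -0.3]
width: 1.004
```

```bash
python3 - <<'E'
from h import *
b=snap('top','t2')[:,:,::-1]; s=snap('scene','s2')[:,:,::-1]
b2=cv2.resize(b[195:325,135:465],None,fx=2.4,fy=2.4,interpolation=cv2.INTER_CUBIC)
s2=cv2.copyMakeBorder(s[130:370,190:450],0,0,0,792-260,cv2.BORDER_CONSTANT)
cv2.imwrite('pics/c2.png',np.vstack([b2,s2]))
o=arm.observe();print(o['position'],o['force'],o['width'])
E
```

```text
[0.53899453 0.27145087 0.21031339] [ 0.88172569  0.26805984 -0.77800514] 1.003437799471693
```

View pics/c2.png

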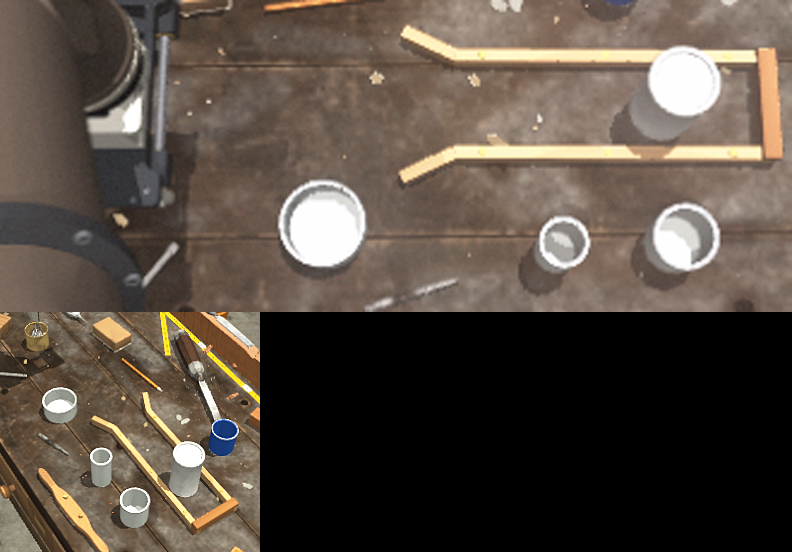

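Tall tin is standing in the lane (crop (683,80)); the low tin hasn't moved. On to the low tin.

Request:
jog_arm --moves '[{"fingers": -1,"xyz": [6,-0.3,0],"angular": [0,0,0]},{"fingers": -1,"xyz": [11,-0.3,0],"angular": [0,0,0]},{"fingers": -1,"xyz": [12.8,-0.3,0],"angular": [0,0,0]},{"fingers": -1,"xyz": [12.8,-0.3,4],"angular": [0,0,0]},{"fingers": -1,"xyz": [12.8,-0.3,8],"angular": [0,0,0]},{"fingers": -1,"xyz": [12.8,-0.3,8],"angular": [0,0,0]}]'

```text
clock: 8.05
position: [0.5369, 0.3891, 0.1279]
ee_rot: [2.223, 2.22, -0.01]
force: [0.3, 0.0, 1.8]
width: 1.003
```

```bash
python3 - <<'E'
from h import *
s=snap('scene','s3')[:,:,::-1]
cv2.imwrite('pics/c3.png',cv2.resize(s[80:230,130:330],None,fx=3,fy=3,interpolation=cv2.INTER_CUBIC))
o=arm.observe();print(o['position'],o['force'],o['width'])
E
```

```text
[0.53818926 0.39014869 0.13027303] [0.42503033 0.77277698 0.95731404] 1.0013224009890784
```

View pics/c3.png

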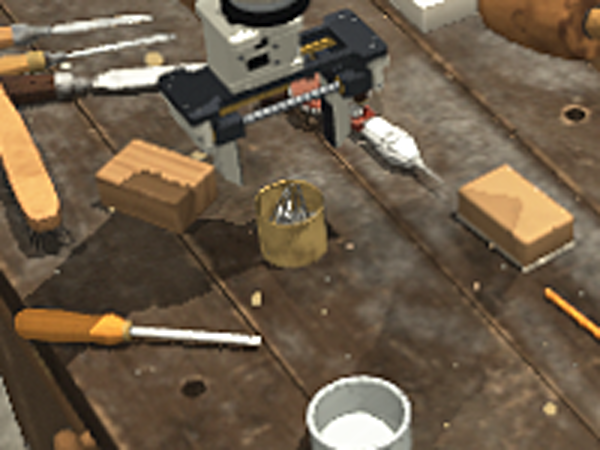

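```bash
python3 -c "
from h import *
print(proj('scene',[[.537,.398,.054]]),onz('scene',[(227.3,144)],.054))"
```

```text
[[224.2 146.9]] [[0.5503 0.4045 0.054 ]]
```

Request:
jog_arm --moves '[{"fingers": -1,"xyz": [1,0.2,3],"angular": [0,0,0]},{"fingers": -1,"xyz": [1,0.2,6],"angular": [0,0,0]},{"fingers": -1,"xyz": [1,0.2,8.6],"angular": [0,0,0]},{"fingers": -1,"xyz": [1,0.2,8.6],"angular": [0,0,0]},{"fingers": 1,"xyz": [1,0.2,8.6],"angular": [0,0,0]},{"fingers": 1,"xyz": [1,0.2,8.6],"angular": [0,0,0]},{"fingers": 1,"xyz": [1,0.2,8.6],"angular": [0,0,0]},{"fingers": 1,"xyz": [1,0.2,8.6],"angular": [0,0,0]},{"fingers": 1,"xyz": [1,0.2,8.6],"angular": [0,0,0]},{"fingers": 1,"xyz": [1,0.2,8.6],"angular": [0,0,0]}]'

```text
clock: 9.35
position: [0.5406, 0.402, 0.0458]
ee_rot: [-2.221, -2.221, -0.002]
force: [-1.6, -1.2, 6.8]
width: 0.706
```

Request:
jog_arm --moves '[{"fingers": 1,"xyz": [-1,0.3,0],"angular": [0,0,0]},{"fingers": 1,"xyz": [-4,1.2,0],"angular": [0,0,0]},{"fingers": 1,"xyz": [-7,2.1,0],"angular": [0,0,0]},{"fingers": 1,"xyz": [-10,3,0],"angular": [0,0,0]},{"fingers": 1,"xyz": [-13,3.9,0],"angular": [0,0,0]},{"fingers": 1,"xyz": [-16,4.6,0],"angular": [0,0,0]},{"fingers": 1,"xyz": [-19,4.8,0],"angular": [0,0,0]},{"fingers": 1,"xyz": [-22,4.8,0],"angular": [0,0,0]},{"fingers": 1,"xyz": [-25,4.8,0],"angular": [0,0,0]},{"fingers": 1,"xyz": [-28,4.8,0],"angular": [0,0,0]},{"fingers": 1,"xyz": [-30,4.8,0],"angular": [0,0,0]},{"fingers": 1,"xyz": [-30,4.8,0],"angular": [0,0,0]}]'

```text
clock: 10.85
position: [0.5889, 0.099, 0.0453]
ee_rot: [2.224, 2.217, -0.001]
force: [-0.7, -7.9, 11.4]
width: 0.707
```

Request:
jog_arm --moves '[{"fingers": 1,"xyz": [-2,0,0],"angular": [0,0,0]},{"fingers": 1,"xyz": [-5,0,0],"angular": [0,0,0]},{"fingers": 1,"xyz": [-8,0,0],"angular": [0,0,0]},{"fingers": 1,"xyz": [-11,0,0],"angular": [0,0,0]},{"fingers": 1,"xyz": [-14,-0.1,0],"angular": [0,0,0]},{"fingers": 1,"xyz": [-17,-0.1,0],"angular": [0,0,0]},{"fingers": 1,"xyz": [-20,-0.1,0],"angular": [0,0,0]},{"fingers": 1,"xyz": [-23,-0.2,0],"angular": [0,0,0]},{"fingers": 1,"xyz": [-25.5,-0.2,0],"angular": [0,0,0]},{"fingers": 1,"xyz": [-27.3,-0.2,0],"angular": [0,0,0]},{"fingers": 1,"xyz": [-27.3,-0.2,0],"angular": [0,0,0]}]'

```text
clock: 12.22
position: [0.5862, -0.1724, 0.0447]
ee_rot: [2.223, 2.22, -0.001]
force: [-2.3, -0.5, 6.2]
width: 0.699
```

Request:
jog_arm --moves '[{"fingers": -1,"xyz": [0,0,0],"angular": [0,0,0]},{"fingers": -1,"xyz": [0,0,0],"angular": [0,0,0]},{"fingers": -1,"xyz": [0,0,0],"angular": [0,0,0]},{"fingers": -1,"xyz": [0,0,-3],"angular": [0,0,0]},{"fingers": -1,"xyz": [0,0,-8],"angular": [0,0,0]},{"fingers": -1,"xyz": [0,0,-14],"angular": [0,0,0]},{"fingers": -1,"xyz": [5,0,-16],"angular": [0,0,0]},{"fingers": 0.3,"xyz": [11,0,-16],"angular": [0,0,0]},{"fingers": 0.3,"xyz": [17,0,-16],"angular": [0,0,0]},{"fingers": 0.3,"xyz": [23,0,-16],"angular": [0,0,0]},{"fingers": 0.3,"xyz": [29,0,-16],"angular": [0,0,0]},{"fingers": 0.3,"xyz": [35,0,-16],"angular": [0,0,0]}]'

```text
clock: 13.72
position: [0.5861, 0.1806, 0.2049]
ee_rot: [2.221, 2.221, 0.001]
force: [0.9, -0.2, -0.7]
width: 0.508
```

Request:
jog_arm --moves '[{"fingers": 0.3,"xyz": [6,0,0],"angular": [0,0,0]},{"fingers": 0.3,"xyz": [12,0,0],"angular": [0,0,0]},{"fingers": 0.3,"xyz": [12,0,0],"angular": [0,0,0]}]'

```text
clock: 14.1
position: [0.5839, 0.3059, 0.2041]
ee_rot: [-2.209, -2.229, -0.002]
force: [-0.2, -1.9, -1.4]
width: 0.348
```

```bash
python3 - <<'E'
from h import *
b=snap('top','t4')[:,:,::-1]; s=snap('scene','s4')[:,:,::-1]
b2=cv2.resize(b[195:325,135:465],None,fx=2.4,fy=2.4,interpolation=cv2.INTER_CUBIC)
s2=cv2.copyMakeBorder(s[130:370,190:450],0,0,0,792-260,cv2.BORDER_CONSTANT)
cv2.imwrite('pics/c4.png',np.vstack([b2,s2]))
o=arm.observe();print(o['position'],o['force'],o['width'])
E
```

```text
[0.58590838 0.29905014 0.20433488] [-0.78998004 -0.72933719 -0.73743312] 0.35071963776212717
```

View pics/c4.png

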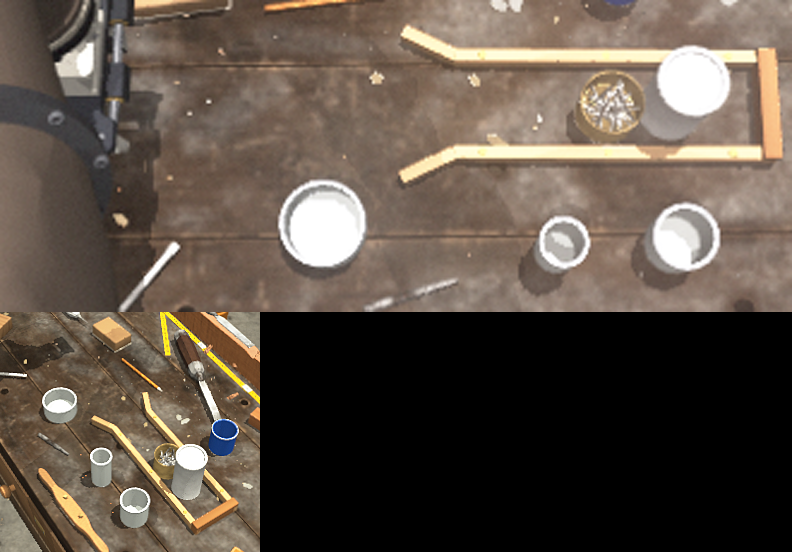

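Request:
jog_arm --moves '[{"fingers": 0.6,"xyz": [-4,-3,0],"angular": [0,0,0]},{"fingers": 0.6,"xyz": [-8,-6,0],"angular": [0,0,0]},{"fingers": 0.6,"xyz": [-12,-9,0],"angular": [0,0,0]},{"fingers": 0.6,"xyz": [-16.2,-12.4,0],"angular": [0,0,0]},{"fingers": 0.6,"xyz": [-16.2,-12.4,4],"angular": [0,0,0]},{"fingers": 0.6,"xyz": [-16.2,-12.4,10],"angular": [0,0,0]},{"fingers": 0.6,"xyz": [-16.2,-12.4,12],"angular": [0,0,0]},{"fingers": 0.6,"xyz": [-16.2,-12.4,12],"angular": [0,0,0]}]'

```text
clock: 15.2
position: [0.4613, 0.1344, 0.0838]
ee_rot: [-2.224, -2.218, 0.005]
force: [0.2, -1.3, -0.0]
width: 0.199
```

```bash
python3 - <<'E'
from h import *
s=snap('scene','s5')[:,:,::-1]
cv2.imwrite('pics/c5.png',cv2.resize(s[130:280,170:350],None,fx=3,fy=3,interpolation=cv2.INTER_CUBIC))
o=arm.observe();p=o['position'];print(p,o['width'])
print(onz('scene',[(250,214)],.044),(proj('scene',[p+[0,0,-.017],[.4616,.137,.044]])-[170,130])*3)
E
```

```text
[0.46229207 0.13509291 0.08489997] 0.1982750436215044
[[0.473  0.1429 0.044 ]] [[231.3 243. ]
 [231.6 261.9]]
```

View pics/c5.png

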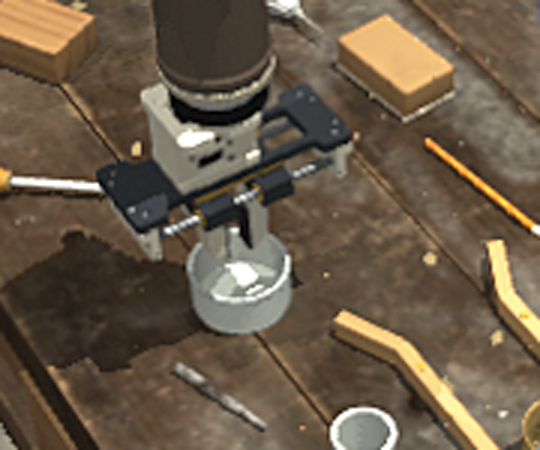

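Request:
jog_arm --moves '[{"fingers": 0.6,"xyz": [0.4,0.3,1.5],"angular": [0,0,0]},{"fingers": 0.6,"xyz": [0.4,0.3,3.5],"angular": [0,0,0]},{"fingers": 0.6,"xyz": [0.4,0.3,5.4],"angular": [0,0,0]},{"fingers": 0.6,"xyz": [0.4,0.3,5.4],"angular": [0,0,0]}]'

```text
clock: 15.75
position: [0.4651, 0.1406, 0.0301]
ee_rot: [-2.221, -2.221, 0.002]
force: [-0.3, -0.3, -0.7]
width: 0.199
```

Request:
jog_arm --moves '[{"fingers": 0.6,"xyz": [0,1,0],"angular": [0,0,0]},{"fingers": 0.6,"xyz": [0,2,0],"angular": [0,0,0]},{"fingers": 0.6,"xyz": [0,3.5,0],"angular": [0,0,0]},{"fingers": 0.6,"xyz": [0,5,0],"angular": [0,0,0]},{"fingers": 0.6,"xyz": [0,6.5,0],"angular": [0,0,0]},{"fingers": 0.6,"xyz": [0,8,0],"angular": [0,0,0]},{"fingers": 0.6,"xyz": [0,9.5,0],"angular": [0,0,0]},{"fingers": 0.6,"xyz": [0,11,0],"angular": [0,0,0]},{"fingers": 0.6,"xyz": [0,12.3,0],"angular": [0,0,0]},{"fingers": 0.6,"xyz": [0,13,0],"angular": [0,0,0]},{"fingers": 0.6,"xyz": [0,13,0],"angular": [0,0,0]}]'

```text
clock: 17.12
position: [0.5957, 0.1405, 0.0307]
ee_rot: [2.222, 2.221, 0.0]
force: [-2.7, -0.2, 1.7]
width: 0.202
```

Request:
jog_arm --moves '[{"fingers": 0.6,"xyz": [-1,-0.7,0],"angular": [0,0,0]},{"fingers": 0.6,"xyz": [-2,-0.8,0],"angular": [0,0,0]},{"fingers": 0.6,"xyz": [-3.5,-0.8,0],"angular": [0,0,0]},{"fingers": 0.6,"xyz": [-5,-0.8,0],"angular": [0,0,0]},{"fingers": 0.6,"xyz": [-6.5,-0.8,0],"angular": [0,0,0]},{"fingers": 0.6,"xyz": [-8,-0.8,0],"angular": [0,0,0]},{"fingers": 0.6,"xyz": [-9.5,-0.8,0],"angular": [0,0,0]},{"fingers": 0.6,"xyz": [-11,-0.8,0],"angular": [0,0,0]},{"fingers": 0.6,"xyz": [-12,-0.8,0],"angular": [0,0,0]},{"fingers": 0.6,"xyz": [-12,-0.8,0],"angular": [0,0,0]}]'

```text
clock: 18.38
position: [0.5873, 0.0192, 0.0308]
ee_rot: [2.223, 2.219, -0.001]
force: [0.3, 0.6, 0.4]
width: 0.201
```

```bash
python3 - <<'E'
from h import *
s=snap('scene','s6')[:,:,::-1]
cv2.imwrite('pics/c6.png',cv2.resize(s[130:360,200:440],None,fx=2.4,fy=2.4,interpolation=cv2.INTER_CUBIC))
o=arm.observe();p=o['position'];print(p,o['width'],o['force'])
E
```

```text
[0.587371   0.02016952 0.03075697] 0.19843556911500315 [0.07480571 0.67025354 0.03871038]
```

View pics/c6.png

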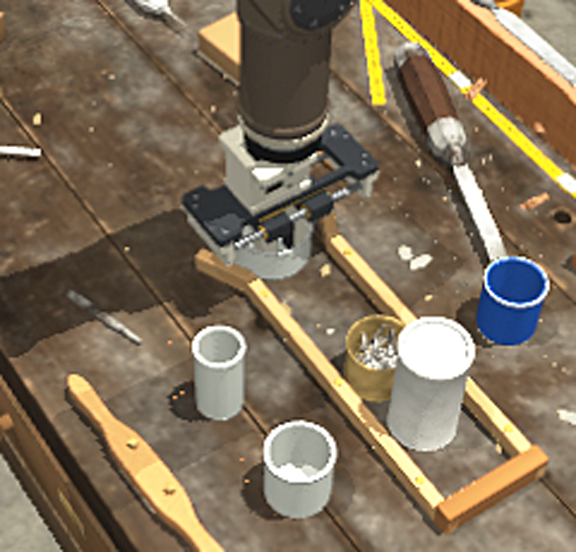

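The pot is following and has reached the lead-ins. I'll push on into the lane.

Request:
jog_arm --moves '[{"fingers": 0.6,"xyz": [-1,0,0],"angular": [0,0,0]},{"fingers": 0.6,"xyz": [-2,0,0],"angular": [0,0,0]},{"fingers": 0.6,"xyz": [-3.5,0,0],"angular": [0,0,0]},{"fingers": 0.6,"xyz": [-5,0,0],"angular": [0,0,0]},{"fingers": 0.6,"xyz": [-6.5,0,0],"angular": [0,0,0]},{"fingers": 0.6,"xyz": [-8,0,0],"angular": [0,0,0]},{"fingers": 0.6,"xyz": [-9.5,0,0],"angular": [0,0,0]},{"fingers": 0.6,"xyz": [-10.7,-0.1,0],"angular": [0,0,0]},{"fingers": 0.6,"xyz": [-11.5,-0.1,0],"angular": [0,0,0]},{"fingers": 0.6,"xyz": [-11.5,-0.1,0],"angular": [0,0,0]}]'

```text
clock: 19.68
position: [0.5861, -0.0954, 0.0307]
ee_rot: [2.223, 2.22, -0.001]
force: [0.5, 0.5, -0.5]
width: 0.198
```

Request:
jog_arm --moves '[{"fingers": 0.6,"xyz": [0.8,0,0],"angular": [0,0,0]},{"fingers": 0.6,"xyz": [0.8,0,-1.5],"angular": [0,0,0]},{"fingers": 0.6,"xyz": [0.8,0,-5],"angular": [0,0,0]},{"fingers": -0.2,"xyz": [0.8,0,-10],"angular": [0,0,0]},{"fingers": -0.6,"xyz": [0.8,0,-16],"angular": [0,0,0]},{"fingers": -1,"xyz": [6,0,-19],"angular": [0,0,0]},{"fingers": -1,"xyz": [12,0,-19],"angular": [0,0,0]},{"fingers": -1,"xyz": [18,0,-19],"angular": [0,0,0]},{"fingers": -1,"xyz": [24,0,-19],"angular": [0,0,0]},{"fingers": -1,"xyz": [30,0,-19],"angular": [0,0,0]},{"fingers": -1,"xyz": [36,0,-19],"angular": [0,0,0]},{"fingers": -1,"xyz": [36,0,-19],"angular": [0,0,0]}]'

```text
clock: 21.18
position: [0.584, 0.273, 0.2214]
ee_rot: [-2.209, -2.23, -0.003]
force: [-0.2, -0.2, -1.1]
width: 1.002
```

```bash
python3 - <<'E'
from h import *
b=snap('top','t7')[:,:,::-1]
b2=cv2.resize(b[195:325,300:470],None,fx=4,fy=4,interpolation=cv2.INTER_CUBIC)
cv2.imwrite('pics/c7.png',b2)
o=arm.observe();print(o['position'],o['force'],o['width'])
E
```

```text
[0.58504453 0.26898936 0.22134994] [ 0.2173113  -0.63767085 -0.17944981] 0.9970158203275563
```

View pics/c7.png

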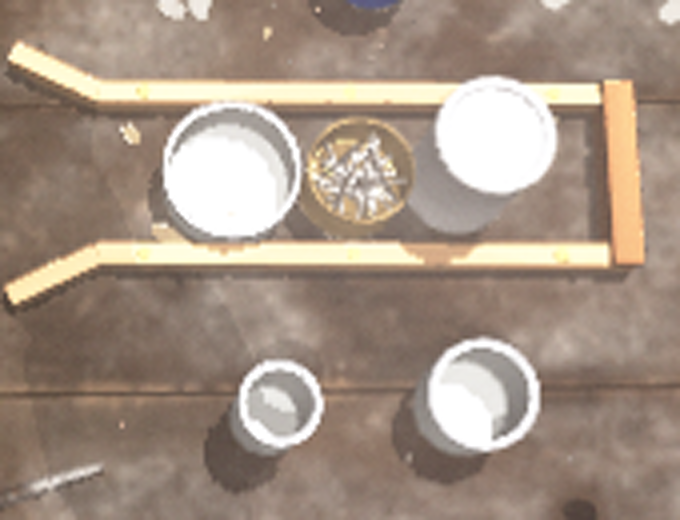

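Both tins and the pot are in the lane, with the pot rim centre at crop (231,171). Next come the cups: large (484,394), medium (281,405).

```bash
python3 - <<'E'
from h import *
C=lambda x,y:(300+x/4,195+y/4)
for n,a,z in[('pot',(231,171),.044),('large',(484,394),.067),('med',(281,405),.09)]:print(n,onz('top',[C(*a)],z)[0])
E
```

```text
pot [ 0.5835 -0.0772  0.044 ]
large [ 0.4428 -0.2196  0.067 ]
med [ 0.4357 -0.0983  0.09  ]
```

Request:
jog_arm --moves '[{"fingers": -1,"xyz": [-6,-1.7,0],"angular": [0,0,0]},{"fingers": -1,"xyz": [-12,-3.5,0],"angular": [0,0,0]},{"fingers": -1,"xyz": [-18,-5.2,0],"angular": [0,0,0]},{"fingers": -1,"xyz": [-24,-7,0],"angular": [0,0,0]},{"fingers": -1,"xyz": [-30,-8.7,0],"angular": [0,0,0]},{"fingers": -1,"xyz": [-36,-10.5,0],"angular": [0,0,0]},{"fingers": -1,"xyz": [-42,-12.2,0],"angular": [0,0,0]},{"fingers": -1,"xyz": [-48.9,-14.2,0],"angular": [0,0,0]},{"fingers": -1,"xyz": [-48.9,-14.2,2],"angular": [0,0,0]},{"fingers": -1,"xyz": [-48.9,-14.2,7],"angular": [0,0,0]},{"fingers": -1,"xyz": [-48.9,-14.2,10],"angular": [0,0,0]},{"fingers": -1,"xyz": [-48.9,-14.2,10],"angular": [0,0,0]}]'

```text
clock: 22.72
position: [0.4421, -0.2239, 0.1198]
ee_rot: [-2.221, -2.217, 0.003]
force: [-0.5, -0.5, 0.6]
width: 1.004
```

Request:
jog_arm --moves '[{"fingers": -1,"xyz": [0.4,0.1,2],"angular": [0,0,0]},{"fingers": -1,"xyz": [0.4,0.1,4],"angular": [0,0,0]},{"fingers": -1,"xyz": [0.4,0.1,5.8],"angular": [0,0,0]},{"fingers": -1,"xyz": [0.4,0.1,5.8],"angular": [0,0,0]},{"fingers": 1,"xyz": [0.4,0.1,5.8],"angular": [0,0,0]},{"fingers": 1,"xyz": [0.4,0.1,5.8],"angular": [0,0,0]},{"fingers": 1,"xyz": [0.4,0.1,5.8],"angular": [0,0,0]},{"fingers": 1,"xyz": [0.4,0.1,5.8],"angular": [0,0,0]},{"fingers": 1,"xyz": [0.4,0.1,5.8],"angular": [0,0,0]},{"fingers": 1,"xyz": [0.4,0.1,5.8],"angular": [0,0,0]}]'

```text
clock: 23.98
position: [0.4455, -0.2194, 0.0631]
ee_rot: [2.221, 2.221, 0.0]
force: [-2.2, 0.3, 6.2]
width: 0.674
```

Request:
jog_arm --moves '[{"fingers": 1,"xyz": [0,0,-2],"angular": [0,0,0]},{"fingers": 1,"xyz": [0,0,-6],"angular": [0,0,0]},{"fingers": 1,"xyz": [0,0,-11],"angular": [0,0,0]},{"fingers": 1,"xyz": [0,0,-15],"angular": [0,0,0]},{"fingers": 1,"xyz": [4,4,-15],"angular": [0,0,0]},{"fingers": 1,"xyz": [8,8,-15],"angular": [0,0,0]},{"fingers": 1,"xyz": [12,12,-15],"angular": [0,0,0]},{"fingers": 1,"xyz": [14.2,14.2,-15],"angular": [0,0,0]},{"fingers": 1,"xyz": [14.2,14.2,-15],"angular": [0,0,0]},{"fingers": 1,"xyz": [14.2,14.2,-13],"angular": [0,0,0]},{"fingers": 1,"xyz": [14.2,14.2,-9],"angular": [0,0,0]},{"fingers": 1,"xyz": [14.2,14.2,-9],"angular": [0,0,0]}]'

```text
clock: 25.48
position: [0.5844, -0.0783, 0.1503]
ee_rot: [-2.22, -2.217, 0.007]
force: [-0.1, 0.6, -1.2]
width: 0.677
```

```bash
python3 - <<'E'
from h import *
b=snap('top','t8')[:,:,::-1]; s=snap('scene','s8')[:,:,::-1]
cv2.imwrite('pics/c8.png',np.hstack([cv2.resize(s[190:320,240:400],None,fx=2.4,fy=2.4,interpolation=cv2.INTER_CUBIC),cv2.resize(b[195:325,300:470],None,fx=2.4,fy=2.4)]))
o=arm.observe();print(o['position'],o['force'],o['width'])
E
```

```text
[ 0.58701609 -0.078209    0.15344842] [ 0.13036139  0.71671853 -1.2344239 ] 0.6765767836166411
```

View pics/c8.png

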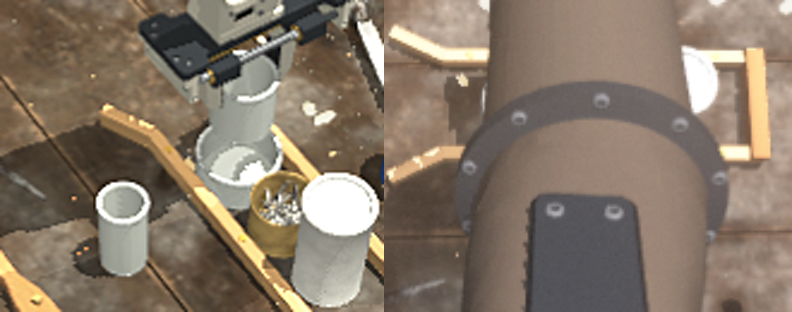

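Cup is held upright above the pot. I'll lower it in.

Request:
jog_arm --moves '[{"fingers": 1,"xyz": [0.1,-0.1,3],"angular": [0,0,0]},{"fingers": 1,"xyz": [0.1,-0.1,5],"angular": [0,0,0]},{"fingers": 1,"xyz": [0.1,-0.1,7],"angular": [0,0,0]},{"fingers": 1,"xyz": [0.1,-0.1,8.3],"angular": [0,0,0]},{"fingers": 1,"xyz": [0.1,-0.1,8.3],"angular": [0,0,0]}]'

```text
clock: 26.2
position: [0.5864, -0.0766, 0.07]
ee_rot: [-2.222, -2.221, 0.0]
force: [0.5, -0.4, -0.5]
width: 0.675
```

Request:
jog_arm --moves '[{"fingers": 1,"xyz": [0,0,0.35],"angular": [0,0,0]},{"fingers": 1,"xyz": [0,0,0.35],"angular": [0,0,0]},{"fingers": 0,"xyz": [0,0,0.35],"angular": [0,0,0]},{"fingers": -1,"xyz": [0,0,0.35],"angular": [0,0,0]},{"fingers": -1,"xyz": [0,0,0.35],"angular": [0,0,0]},{"fingers": -1,"xyz": [0,0,0.35],"angular": [0,0,0]},{"fingers": -1,"xyz": [0,0,-2],"angular": [0,0,0]},{"fingers": -1,"xyz": [0,0,-6],"angular": [0,0,0]},{"fingers": -1,"xyz": [0,0,-12],"angular": [0,0,0]},{"fingers": -1,"xyz": [0,0,-15],"angular": [0,0,0]},{"fingers": -1,"xyz": [-2,-6,-15],"angular": [0,0,0]},{"fingers": -1,"xyz": [-2.1,-12,-15],"angular": [0,0,0]}]'

```text
clock: 27.7
position: [0.4651, -0.0988, 0.22]
ee_rot: [2.222, 2.219, 0.0]
force: [-0.3, 0.8, 0.7]
width: 1.001
```

Request:
jog_arm --moves '[{"fingers": -1,"xyz": [0,-3,0],"angular": [0,0,0]},{"fingers": -1,"xyz": [0,-3,4],"angular": [0,0,0]},{"fingers": -1,"xyz": [0,-3,7],"angular": [0,0,0]},{"fingers": -1,"xyz": [0,-3,7],"angular": [0,0,0]}]'

```text
clock: 28.2
position: [0.4348, -0.0973, 0.1485]
ee_rot: [-2.22, -2.219, 0.004]
force: [-0.1, -0.4, 1.0]
width: 1.0
```

```bash
python3 - <<'E'
from h import *
s=snap('scene','s9')[:,:,::-1]
cv2.imwrite('pics/c9.png',cv2.resize(s[190:340,240:440],None,fx=3,fy=3,interpolation=cv2.INTER_CUBIC))
o=arm.observe();print(o['position'],o['force'],o['width'])
E
```

```text
[ 0.43588629 -0.09740013  0.14969459] [-0.53795794  0.26256673  0.20146946] 0.994196764941753
```

View pics/c9.png

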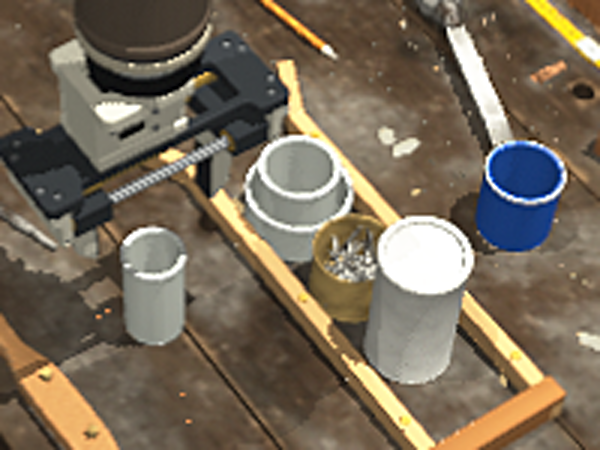

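Large cup stands in the pot, at crop (298,170). Medium next.

Request:
jog_arm --moves '[{"fingers": -1,"xyz": [0,0,2],"angular": [0,0,0]},{"fingers": -1,"xyz": [0,0,4],"angular": [0,0,0]},{"fingers": -1,"xyz": [0,0,6.5],"angular": [0,0,0]},{"fingers": -1,"xyz": [0,0,6.5],"angular": [0,0,0]},{"fingers": 1,"xyz": [0,0,6.5],"angular": [0,0,0]},{"fingers": 1,"xyz": [0,0,6.5],"angular": [0,0,0]},{"fingers": 1,"xyz": [0,0,6.5],"angular": [0,0,0]},{"fingers": 1,"xyz": [0,0,6.5],"angular": [0,0,0]},{"fingers": 1,"xyz": [0,0,6.5],"angular": [0,0,0]},{"fingers": 1,"xyz": [0,0,6.5],"angular": [0,0,0]},{"fingers": 1,"xyz": [0,0,6.5],"angular": [0,0,0]},{"fingers": 1,"xyz": [0,0,6.5],"angular": [0,0,0]}]'

```text
clock: 29.75
position: [0.4364, -0.0974, 0.0848]
ee_rot: [2.221, 2.221, 0.0]
force: [-0.1, 0.4, 1.7]
width: 0.495
```

Request:
jog_arm --moves '[{"fingers": 1,"xyz": [0,0,-2],"angular": [0,0,0]},{"fingers": 1,"xyz": [0,0,-6],"angular": [0,0,0]},{"fingers": 1,"xyz": [0,0,-11],"angular": [0,0,0]},{"fingers": 1,"xyz": [0,0,-15],"angular": [0,0,0]},{"fingers": 1,"xyz": [0.5,4,-15],"angular": [0,0,0]},{"fingers": 1,"xyz": [1,8,-15],"angular": [0,0,0]},{"fingers": 1,"xyz": [2,12,-15],"angular": [0,0,0]},{"fingers": 1,"xyz": [2,15,-15],"angular": [0,0,0]},{"fingers": 1,"xyz": [2,15,-15],"angular": [0,0,0]},{"fingers": 1,"xyz": [2,15,-13],"angular": [0,0,0]},{"fingers": 1,"xyz": [2,15,-9],"angular": [0,0,0]},{"fingers": 1,"xyz": [2,15,-9],"angular": [0,0,0]}]'

```text
clock: 31.25
position: [0.5831, -0.0774, 0.1722]
ee_rot: [-2.218, -2.217, 0.007]
force: [-0.1, 0.9, -0.1]
width: 0.494
```

```bash
python3 - <<'E'
from h import *
s=snap('scene','s10')[:,:,::-1]
cv2.imwrite('pics/c10.png',cv2.resize(s[160:290,270:430],None,fx=4,fy=4,interpolation=cv2.INTER_CUBIC))
o=arm.observe();print(o['position'],o['force'],o['width'])
E
```

```text
[ 0.58467788 -0.07755301  0.17418328] [-0.54690513 -0.84319973 -0.55714655] 0.4976204722731761
```

View pics/c10.png

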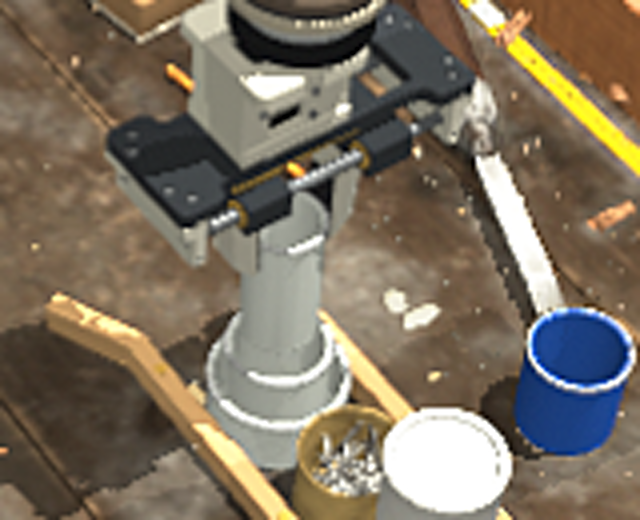

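Request:
jog_arm --moves '[{"fingers": 1,"xyz": [0.1,0.1,2],"angular": [0,0,0]},{"fingers": 1,"xyz": [0.1,0.1,3.5],"angular": [0,0,0]},{"fingers": 1,"xyz": [0.1,0.1,5],"angular": [0,0,0]},{"fingers": 1,"xyz": [0.1,0.1,6.5],"angular": [0,0,0]},{"fingers": 1,"xyz": [0.1,0.1,7.9],"angular": [0,0,0]},{"fingers": 1,"xyz": [0.1,0.1,7.9],"angular": [0,0,0]}]'

```text
clock: 32.05
position: [0.5865, -0.0764, 0.0944]
ee_rot: [-2.22, -2.22, 0.002]
force: [0.5, -0.4, -0.9]
width: 0.5
```

Request:
jog_arm --moves '[{"fingers": 1,"xyz": [0,0,0.3],"angular": [0,0,0]},{"fingers": 1,"xyz": [0,0,0.3],"angular": [0,0,0]},{"fingers": 0,"xyz": [0,0,0.3],"angular": [0,0,0]},{"fingers": -0.6,"xyz": [0,0,0.3],"angular": [0,0,0]},{"fingers": -1,"xyz": [0,0,0.3],"angular": [0,0,0]},{"fingers": -1,"xyz": [0,0,0.3],"angular": [0,0,0]},{"fingers": -1,"xyz": [0,0,-2],"angular": [0,0,0]},{"fingers": -1,"xyz": [0,0,-7],"angular": [0,0,0]},{"fingers": -1,"xyz": [0,0,-13],"angular": [0,0,0]},{"fingers": -1,"xyz": [6,0,-15],"angular": [0,0,0]},{"fingers": -1,"xyz": [12,0,-15],"angular": [0,0,0]},{"fingers": -1,"xyz": [18,0,-15],"angular": [0,0,0]}]'

```text
clock: 33.55
position: [0.5873, 0.1053, 0.2464]
ee_rot: [2.222, 2.22, 0.002]
force: [1.1, -0.1, 0.2]
width: 0.999
```

Request:
jog_arm --moves '[{"fingers": -1,"xyz": [6,0,0],"angular": [0,0,0]},{"fingers": -1,"xyz": [12,0,0],"angular": [0,0,0]},{"fingers": -1,"xyz": [18,0,0],"angular": [0,0,0]},{"fingers": -1,"xyz": [18,0,0],"angular": [0,0,0]},{"fingers": -1,"xyz": [18,0,0],"angular": [0,0,0]}]'

```text
clock: 34.17
position: [0.5873, 0.2831, 0.2455]
ee_rot: [2.221, 2.221, -0.001]
force: [0.6, -1.0, -0.7]
width: 1.003
```

```bash
python3 - <<'E'
from h import *
b=snap('top','t11')[:,:,::-1]; s=snap('scene','s11')[:,:,::-1]
cv2.imwrite('pics/c11.png',np.hstack([cv2.resize(s[190:340,270:430],None,fx=2.4,fy=2.4,interpolation=cv2.INTER_CUBIC),cv2.resize(b[190:340,300:470],None,fx=2.4,fy=2.4,interpolation=cv2.INTER_CUBIC)]))
o=arm.observe();print(o['position'],o['force'],o['width'])
E
```

```text
[0.5878478  0.28162459 0.2457979 ] [-0.42673566 -1.03054269 -0.18041071] 0.9980541920238747
```

View pics/c11.png

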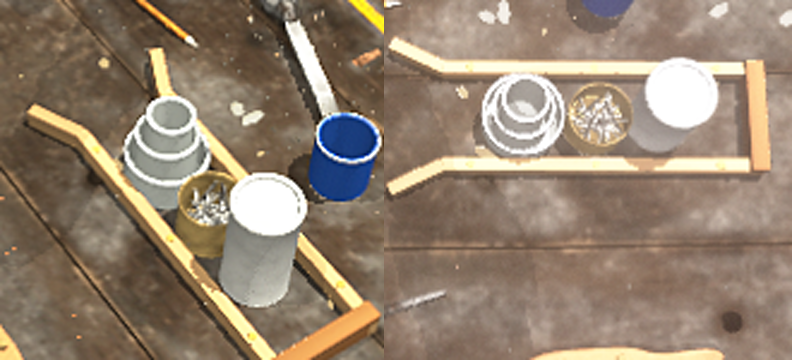

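```bash
python3 - <<'E'
from h import *
T=lambda x,y:(300+(x-384)/2.4,190+y/2.4)
S=lambda x,y:(270+x/2.4,190+y/2.4)
for n,a,s,z in[('pot',(523,115),(167,159),.044),('large',(527,105),(168,138),.07),('med',(531,100),(169,113),.096)]:
    c1,d1=ray('top',[T(*a)]);c2,d2=ray('scene',[S(*s)]);A=np.c_[d1[0],-d2[0]];k=np.linalg.lstsq(A,c2-c1,rcond=None)[0]
    print(n,onz('top',[T(*a)],z)[0],onz('scene',[S(*s)],z)[0],'tri',((c1+d1[0]*k[0]+c2+d2[0]*k[1])/2).round(4))
s=cv2.imread('pics/s11.png');b=cv2.imread('pics/t11.png')
cv2.imwrite('pics/c12.png',np.hstack([cv2.resize(s,(400,300)),cv2.resize(b,(400,300))]))
E
```

```text
pot [ 0.5831 -0.0776  0.044 ] [ 0.5807 -0.0914  0.044 ] tri [ 0.5888 -0.0797  0.0256]
large [ 0.587  -0.0798  0.07  ] [ 0.5834 -0.087   0.07  ] tri [ 0.5892 -0.0805  0.0598]
med [ 0.5855 -0.0816  0.096 ] [ 0.5887 -0.0791  0.096 ] tri [ 0.5854 -0.0816  0.1001]
```

View pics/c12.png

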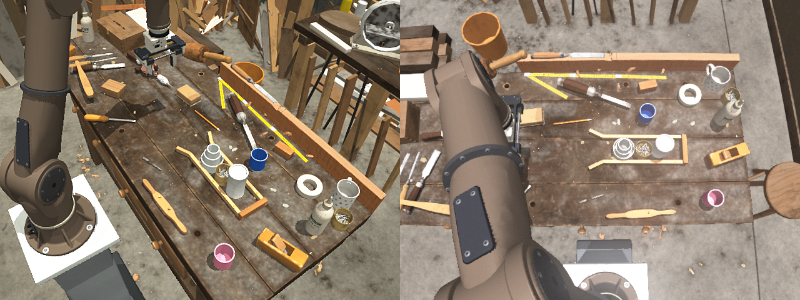

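Both views show everything seated and concentric. There is no slender cup and no second tall tin anywhere, so I'm handing the job in.

```bash
python3 -c "
from h import *
print(job.sign_off(),arm.observe()['clock'])"
```

```text
the job is handed in; nothing more can be done
the job is handed in; nothing more can be done
```

The finishing kit is put away, and I handed the job in at about 34 s of the 210 s allowed; it reports no verdict.

**What I did:**
- **Tins:** I slid the tall tin and then the low nail tin into the lane, both gripped and kept on the bench. Only one tall tin was there.
- **Pot:** With both tins in, I dragged the pot in behind them with the fingers inside its wall. It stands at about y = -0.08 m from the mouth.
- **Cups:** I set the large cup in the pot and the medium cup in the large one. There was no small cup on the bench.

**Last checks:**
- **Lane:** Both views show the tins and the pot upright between the rails. The pencil and the two blocks that could be the cork do not appear to have moved.
- **Nesting:** In the top view the cup and pot rims are concentric within about 6 mm.
- **Disagreement:** The scene camera disagreed with the top camera by up to about 14 mm, and the two-view rim heights came out at 26, 60 and 100 mm instead of 44, 70 and 96 mm. I judged the seating from the release heights (within a few millimetres of the floor) and how the cups look, so that check is approximate.
- **Contact:** The tall tin shifted about 1 cm while I placed or released the low tin, probably touched by the gripper body. It stayed upright inside the lane.

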